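# Set the buggy wheel in the balancing stand and bring its valve to the top

## Robot

A 7-joint arm with a two-finger parallel gripper is mounted at the origin on a cart in front of the work surface, level with it; the furniture and walls round the work are solid. World frame = base frame: x ahead of the robot, y to its left, z up, the work surface at z = 0. Lengths are in m, angles in rad, forces in N, time in s.
With the tool pointing down it reaches from about 0.425 to 0.8 m from the base axis. Payload 8.3 kg.
Tool frame: the origin (TCP) lies where the fingers leave the gripper's body, on its centre line; the fingertips stand 73 mm ahead of it and the grasp point (between the pads) lies 54 mm ahead of it; z points along the fingers, y is the line along which they close (so a half turn about z gives the same grasp; the last joint's range is limited). The gripper opens to 85 mm and grips with 20 to 120 N. Pads are 22 mm wide; open, the fingers measure 114 mm over their backs; the gripper's body (76 mm by 85 mm) begins 54 mm behind the grasp point. The pads swing forward as they close: fully open they stand 13 mm farther back than shut.
Start: joints at [1.203, 0.383, 0.016, 1.37, -0.006, 1.388, -0.046], TCP at [0.188, -0.596, 0.304] pointing down, gripper open.
Joint ranges: [-2.95, 2.95], [-0.25, 2.06], [-1.52, 1.56], [0.18, 2.33], [-1.44, 4.58], [0.02, 2.06], [-3.01, 3.01]. Speed limits (rad/s): [2.39, 2.39, 3.01, 3.01, 3.14, 3.14, 3.14].

## Interface

Orientations are given as a unit quaternion [x, y, z, w].
In Python, from station import sensors, eyes, job, spotter gives the robot as it stands. The module is installed in compiled form; this text tells all that it offers.
- The arm moves only by the tool apply_moves, never from a script. Its argument "rows" is a list of rows, each an object with "travel": the shift along the tool's x, y, z in m, a list of three; "rot": the turn, a rotation vector about the tool's x, y, z in degrees, a list of three; "jaw": the opening, from -1 (shut) to 1 (fully open), so that 0 is half open. In form: [{"travel": [dx, dy, dz], "rot": [ax, ay, az], "jaw": jaw}, ...]. A call has 1 to 12 rows; each row is the pose to reach, as a shift and turn from the pose commanded when the call began, along the tool's axes at that moment; what a row does not reach only later rows make up. A row lasts 1/12 s, in which the tool goes at most 41.7 mm and 7.16 degrees, less where a joint would pass 70% of its speed; a pose out of reach is approached as far as the arm can. A call with a gripper value outside its range is refused whole. The fingers move at their own pace and stop on an object; "grip_force" is the grip in N (left out, the last holds). Time passes only in rows, so rows that repeat a pose let the fingers close. It gives the time, the measured TCP pose, the force, the opening and the grip force at its end, in the units of the state.
- sensors.get_obs(): the state, without advancing time (a new reading comes with each control period).
- eyes.get_image(name): name is "scene" or "side" or "wrist"; returns (picture, depth): 384x512x3 uint8, red, green, blue; 384x512 float32, m along the optical axis (not along the pixel's ray), 0 where there is no reading.
- eyes.camera_model(name): a dict with "vertical_fov" (degrees; the focal length in pixels is half the picture's height over the tangent of half this angle, whatever the lens; pixels are square), "cx", "cy" (the principal point, pixels), "R" (3x3) and "t" (3): a world point X has camera coordinates R X + t. Camera axes: x right, y down, z forward; pixel columns grow to the right and rows downward; lengths in m; the calibration is good to about 2 mm. The wrist camera is an equidistant fisheye: a pixel r from the principal point sees the ray r / f radians off the axis. A picture is of the moment at which its call begins: read the wrist's pose just before it. camera_model takes no time and is no camera call; for the wrist camera it gives the pose at the moment of the call.
- job.close_job(): hands the job in; it is judged then, once.
Trained networks look in the newest picture that a camera, given by its name, has taken for a name from the list of things; names that differ only in an ending like _2 or _b are one class to them, and where a whole thing is asked for, a point or a joint stands for the part that bears it (a point fixed in the world has none). Each returns a list of dicts, best first, with "p" (0 to 1); they miss things now and then, are a little off and sometimes report something else, mostly with a low value. They report only what shows in the picture. A call takes as long as a camera call.
- spotter.recognise(camera, name): "location" ([x, y, z] in m, in world coordinates, good to about 4 mm: the middle of the surface that is visible of it).
- spotter.spot_point(camera, name): "location" ([x, y, z] in m, in world coordinates, good to about 4 mm: a listed point, or the origin of a listed thing).
The state is a dict: "time_s": time; "q": joint angles; "joint_vel": joint speeds; "joint_torque": joint torques, N m; "position": TCP position; "eef_rot": TCP orientation; "contact_force": force on the tool from outside, world axes, zero at the start; "wrist_torque": the same for the moment, N m; "width": finger opening in m; "grip_force": force on a finger pad.
Only numpy, scipy, OpenCV 4.12 (cv2) and the standard library are available. Lean on these libraries where they do the work, as an engineer would, in place of code of your own. Each camera call takes 0.05 s, during which the arm holds its last target. There are 200 camera calls.

## Task

Lift the yellow-rimmed wheel out from between its two timber chocks, lay its axle down into both fork slots of the blue stand without dropping it, and let go of it. Then spin the wheel on its axle until the valve stem points straight up above the axle, ready for the inflator, and leave it standing so with the axle still in both slots. Do not push the jar, the safety glasses or the red pliers about.

Things in the scene. Friction and masses are not known exactly. Their poses are not given: they have to be found in the camera images.
- wheel_centre (a point): Centre of a pneumatic wheel with a yellow rim: black tyre 170 mm in diameter, 46 mm wide, to be pinched across its flat walls, which lie 58 to 77 mm from this point. The wheel turns with its own axes: x along the axle, z from the centre towards the valve. At the start it stands upright on the bench, centre 85 mm up, between two chocks, the valve well away from the top.
- valve (a point): On the valve stem, a 10 mm black stub with a thin brass end and black cap that stands out of the wheel on the side facing the robot; 44.5 mm out from the axle line and 30 mm from the wheel's mid-plane. A white paint mark 10 mm wide crosses the tyre walls and the tread at the same angle of the wheel. Axes as of wheel_centre: z points up when the valve is at the top.
- axle: Steel axle with the wheel on it, about 0.7 kg in all, loose. Origin at the wheel centre, x along the axle (level, roughly away from the robot). Round, 200 mm long, 14 mm thick; on both sides spacers and collars up to 30 mm thick reach from the hub to 75 mm from the centre, so that the bare ends lie beyond. It may roll in the slots.
- wheel (a joint): Turn of the wheel on its axle, rad, endless; grows as the top goes to the right (-y) seen from the robot. Slight bearing friction (0.04 N m): the wheel turns easily and stays where it is left. 0 only means valve up if the axle itself has not rolled.
- stand: Blue steel balancing stand, bolted down; base 216 x 140 mm, origin on the bench under its middle, x along the axle it takes (roughly away from the robot), y across. Two posts carry upright forks of 8 mm round bar, 85 mm to either side of the middle in x, tips 160 mm up. Each fork is a slot open at the top: mouth 45 mm wide, 20 mm wide below 132 mm height, ending in a V seat.
- stand_seat (a point): Where the wheel centre lies when the axle rests in both seats: midway between the uprights, 113 mm above the bench. Axes as of stand.
- chock_left: Planed timber offcut 40 x 170 x 20 mm on the bench against the left (+y) side of the wheel, its length along the axle; origin under its middle. Loose.
- chock_right: The same on the right (-y) side of the wheel; the two lie 156 mm apart between middles.
- jar: Bystander: jar with a red lid, 68 mm in diameter, 99 mm high, standing behind the work; origin under its middle.
- glasses: Bystander: safety glasses, 150 x 138 x 43 mm, on the bench to the right of the work; origin under the middle.
- pliers: Bystander: pliers with red handles, 52 x 165 x 15 mm, lying in front of the work near the robot; origin under the middle.

How it is judged:
On the way, in this order (a step that is already met when the one before it is completed fails the run):
1. the axle rests in both slots of the stand and the wheel has been let go (y of wheel_centre in the frame of stand between -0.006 and 0.006 m and x of wheel_centre in the frame of stand between -0.01 and 0.01 m and z of wheel_centre in the frame of stand between 0.108 and 0.12 m and angle between the x axis of wheel_centre and the x axis of stand, either way round below 0.07 rad and contact force between the fingers and axle below 0.05 N), for 0.3 s.
2. the wheel has then been spun in the stand until the valve is at the top (y of wheel_centre in the frame of stand between -0.006 and 0.006 m and x of wheel_centre in the frame of stand between -0.01 and 0.01 m and z of wheel_centre in the frame of stand between 0.108 and 0.12 m and angle between the x axis of wheel_centre and the x axis of stand, either way round below 0.07 rad and angle between valve's own z axis and vertical below 0.17 rad), for 0.2 s.
At the end, for the whole second after the job is handed in: The axle lies in both slots of the stand (wheel centre within 6 mm of the seat across the slots, 10 mm along the axle, at seat height within 5 to 7 mm, axle in line with the stand), the valve points straight up to within about 10 degrees (0.17 rad), and the wheel is let go and at rest (all of step 2 and contact force between the fingers and axle below 0.05 N and linear speed of axle below 0.02 m/s); the robot touches nothing.
It fails at once if the wheel is dropped (falls out of the fingers by more than about 15 mm, to 0.55 m/s) (linear speed of axle above 0.55 m/s and contact force between the fingers and axle below 0.05 N).
It fails at once if the jar is pushed by more than 30 mm or tipped (distance of jar from where it was at the start of the episode above 0.03 m or angle between jar's own z axis and vertical above 0.5 rad).
It fails at once if the safety glasses are pushed by more than 30 mm (distance of glasses from where it was at the start of the episode above 0.03 m).
It fails at once if the pliers are pushed by more than 30 mm (distance of pliers from where it was at the start of the episode above 0.03 m).
It also fails if it takes over 64 s, if anything falls off the work surface, if the arm or the gripper's body presses on something with over 40 N, if the wrist force passes 120 N, or if a joint passes its speed limit or range.

## Working session

There is one attempt and no reset: what is moved stays moved. The work goes in short steps, Python scripts to look and compute and a tool call to move; the robot and the scene stay as the last step left them, time stands still between calls to the robot, and variables do not carry over. Pictures are saved under pics/ and viewed, at most 10 in all, crops included, and the job is handed in when it is done.

Besides the shell and the picture viewer there is one more tool, called as name(argument=value, ...), one argument or row to a line, values as JSON. apply_moves: Moves the arm, as the interface text tells. Its arguments: {"type":"object","properties":{"rows":{"type":"array","items":{"type":"object","properties":{"travel":{"type":"array","items":{"type":"number"}},"rot":{"type":"array","items":{"type":"number"}},"jaw":{"type":"number"}}}},"grip_force":{"type":"number"}},"required":["rows"]}

```bash
mkdir -p pics
cat > h.py <<'E'
from station import sensors, eyes, job, spotter
import numpy as np, cv2
from scipy.spatial.transform import Rotation as R
def look(n,f=None):
    m=eyes.camera_model(n); p,d=eyes.get_image(n)
    if f: cv2.imwrite('pics/'+f,cv2.cvtColor(p,cv2.COLOR_RGB2BGR))
    return p,d,m
def cloud(d,m):
    h,w=d.shape; f=h/2/np.tan(np.radians(m['vertical_fov'])/2)
    v,u=np.mgrid[:h,:w]
    c=np.stack([(u-m['cx'])/f*d,(v-m['cy'])/f*d,d],-1)
    return (c-np.array(m['t']))@np.array(m['R'])
def project(X,m,h=384):
    f=h/2/np.tan(np.radians(m['vertical_fov'])/2)
    c=np.array(m['R'])@np.array(X)+np.array(m['t']); return m['cx']+f*c[0]/c[2],m['cy']+f*c[1]/c[2]
def st():
    s=sensors.get_obs(); return s,np.array(s['position']),R.from_quat(s['eef_rot'])
E
python3 - <<'E'
from h import *
s,p,r=st(); print(s['time_s'],p,r.as_matrix().round(3).tolist(),s['width'])
a=[];
for n in ['scene','side']:
    q,d,m=look(n,n+'0.png'); a.append(q); print(n,np.array(m['R']).round(2).tolist(),(-np.array(m['R']).T@np.array(m['t'])).round(3))
    for t in ['wheel_centre','valve','stand','stand_seat','chock_left','chock_right','jar','glasses','pliers']:
        l=spotter.spot_point(n,t)[:2]; print(t,[(np.round(k['location'],3).tolist(),round(k['p'],2)) for k in l])
cv2.imwrite('pics/a.png',cv2.cvtColor(cv2.resize(np.vstack(a),(800//2*1,600)) if 0 else np.hstack([cv2.resize(x,(400,300)) for x in a]),cv2.COLOR_RGB2BGR))
E
```

```text
0.0 [ 0.18749949 -0.59582909  0.30287715] [[0.954, 0.3, -0.001], [0.3, -0.954, 0.002], [-0.0, -0.002, -1.0]] 0.08585366992512605
scene [[-0.75, -0.66, 0.02], [-0.36, 0.39, -0.85], [0.56, -0.64, -0.53]] [0.055 0.53  0.597]
wheel_centre [([0.586, -0.198, 0.085], 0.89), ([0.58, 0.211, 0.116], 0.33)]
valve [([0.576, 0.208, 0.114], 0.71), ([0.553, -0.177, 0.052], 0.62)]
stand [([0.576, 0.207, -0.002], 0.85)]
stand_seat [([0.579, 0.208, 0.113], 0.76)]
chock_left [([0.582, -0.121, 0.0], 0.86)]
chock_right [([0.588, -0.275, 0.0], 0.49)]
jar [([0.791, 0.043, -0.002], 0.8), ([0.578, 0.207, -0.001], 0.4)]
glasses [([0.565, -0.446, -0.003], 0.73)]
pliers [([0.384, -0.017, 0.003], 0.74)]
side [[-1.0, 0.07, -0.01], [0.04, 0.44, -0.9], [-0.06, -0.9, -0.44]] [0.661 1.143 0.701]
wheel_centre [([0.584, -0.193, 0.086], 0.69)]
valve [([0.557, -0.181, 0.046], 0.6)]
stand [([0.578, 0.209, -0.001], 0.64)]
stand_seat []
chock_left [([0.581, -0.123, 0.004], 0.69)]
chock_right [([0.585, -0.275, 0.002], 0.54)]
jar [([0.787, 0.04, 0.002], 0.6)]
glasses [([0.56, -0.448, -0.001], 0.61)]
pliers [([0.39, -0.012, -0.002], 0.74)]
```

View pics/scene0.png

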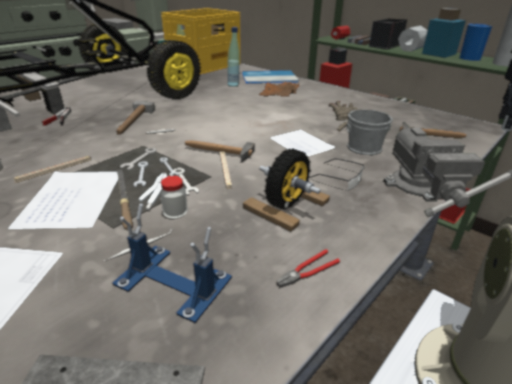

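View pics/side0.png

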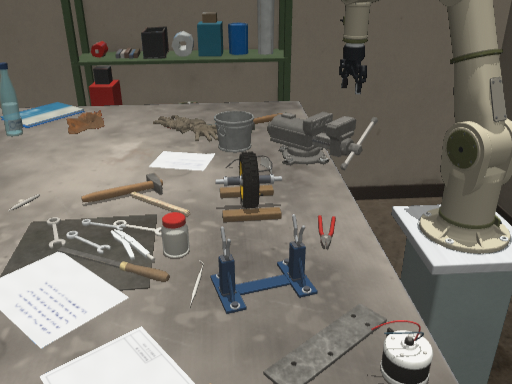

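The scene view shows the wheel at about (290,180) between its chocks, the stand at (170,270), and the jar, pliers and glasses clear of the path. The side view agrees. I'll refine the axle and stand directions from the depth.

Run:
```python
from h import *
for n in ['scene','side']:
    q,d,m=look(n); X=cloud(d,m); v=d>0
    hsv=cv2.cvtColor(q,cv2.COLOR_RGB2HSV)
    x,y,z=X[...,0],X[...,1],X[...,2]
    # stand bars: above 120mm near stand
    B=v&(abs(x-.578)<.14)&(abs(y-.208)<.06)&(z>.115)&(z<.17)
    for s in (-1,1):
        k=B&(s*(x-.578)>.04); 
        if k.sum(): print(n,'fork',s,k.sum(),np.median(X[k],0).round(4),X[k].min(0).round(3),X[k].max(0).round(3))
    b=v&(abs(x-.578)<.16)&(abs(y-.208)<.12)&(hsv[...,0]>95)&(hsv[...,0]<125)&(hsv[...,1]>110)&(z<.03)&(z>-.01)
    rect=cv2.minAreaRect((X[b][:,:2]*1000).astype(np.float32)); print('base',b.sum(),rect)
    # axle ends
    for s in (-1,1):
        k=v&(abs(z-.09)<.03)&(abs(y+.195)<.03)&(s*(x-.585)>.045)&(abs(x-.585)<.12)
        if k.sum(): print('axle',s,k.sum(),X[k].mean(0).round(4),X[k].min(0).round(3),X[k].max(0).round(3))
    t=v&(z>.03)&(z<.19)&(abs(y+.195)<.1)&(abs(x-.585)<.035)
    print('tyre',t.sum(),X[t].min(0).round(3),X[t].max(0).round(3))
    top=t&(z>.155); print('top',top.sum(),np.median(X[top],0).round(4),X[top].max(0).round(3),X[top].min(0).round(3))
    # chocks for direction
    c=v&(z>.01)&(z<.026)&(hsv[...,1]>60)&(abs(x-.585)<.1)&(abs(y+.122)<.03); print('chock',cv2.minAreaRect((X[c][:,:2]*1000).astype(np.float32)))
    # vise height
    w=v&(z>.03)&(y<-.25)&(y>-.75)&(x>.1)&(x<.7); 
    for a in np.arange(.2,.7,.1):
        print([round(float(z[w&(abs(x-a)<.05)&(abs(y-bb)<.05)].max(initial=0)),2) for bb in (-.3,-.4,-.5,-.6,-.7)])
```

```text
scene fork -1 173 [0.4951 0.1784 0.1397] [0.483 0.16  0.115] [0.503 0.219 0.161]
scene fork 1 162 [0.6593 0.2213 0.139 ] [0.648 0.202 0.115] [0.669 0.261 0.161]
base 1721 ((574.3812866210938, 210.99746704101562), (213.0164337158203, 137.7646026611328), 14.853484153747559)
axle -1 181 [ 0.5131 -0.1942  0.0895] [ 0.483 -0.214  0.07 ] [ 0.54  -0.184  0.101]
axle 1 60 [ 0.6611 -0.1869  0.09  ] [ 0.646 -0.201  0.077] [ 0.682 -0.179  0.1  ]
tyre 1874 [ 0.55  -0.278  0.03 ] [ 0.606 -0.11   0.171]
top 295 [ 0.5748 -0.1828  0.1637] [ 0.606 -0.146  0.171] [ 0.56  -0.242  0.155]
chock ((578.9371337890625, -118.1039810180664), (168.68502807617188, 43.62761306762695), 2.2627298831939697)
[0.0, 0.17, 0.32, 0.43, 0.33]
[0.0, 0.18, 0.18, 0.17, 0.0]
[0.0, 0.0, 0.17, 0.15, 0.15]
[0.0, 0.04, 0.04, 0.14, 0.14]
[0.15, 0.03, 0.04, 0.13, 0.13]
side fork -1 120 [0.4985 0.1765 0.14  ] [0.488 0.159 0.115] [0.507 0.218 0.162]
side fork 1 143 [0.6618 0.2204 0.1385] [0.651 0.202 0.115] [0.671 0.26  0.161]
base 1108 ((578.6544799804688, 212.16604614257812), (214.5297088623047, 136.84532165527344), 14.703695297241211)
axle -1 128 [ 0.5159 -0.1945  0.0891] [ 0.487 -0.21   0.072] [ 0.539 -0.183  0.102]
axle 1 130 [ 0.6544 -0.1888  0.0892] [ 0.631 -0.205  0.075] [ 0.685 -0.176  0.102]
tyre 1025 [ 0.551 -0.263  0.03 ] [ 0.62  -0.11   0.172]
top 196 [ 0.585  -0.1799  0.164 ] [ 0.608 -0.146  0.172] [ 0.563 -0.229  0.155]
chock ((581.3917236328125, -119.02213287353516), (169.4733428955078, 47.18743896484375), 2.952521324157715)
[0.0, 0.17, 0.56, 0.56, 0.35]
[0.0, 0.18, 0.18, 0.17, 0.0]
[0.0, 0.0, 0.17, 0.16, 0.15]
[0.0, 0.04, 0.04, 0.14, 0.14]
[0.14, 0.0, 0.03, 0.13, 0.13]
```

```bash
cat >> h.py <<'E'
def rel(P,yaw,roll=0):
    "tool y along axle (yaw deg), z down, rolled about axle: roll>0 = gripper head swings to +y side"
    s,p,r=st(); c,sn=np.cos(np.radians(yaw)),np.sin(np.radians(yaw))
    a=np.array([c,sn,0]); z=np.array([0,0,-1.]); M=np.stack([np.cross(a,z),a,z],1)
    T=R.from_rotvec(-np.radians(roll)*a)*R.from_matrix(M)
    print('travel',(r.inv().apply(np.array(P)-p)).round(4),'rot',np.degrees((r.inv()*T).as_rotvec()).round(1))
    return T
E
python3 -c "
from h import *
rel([.585,-.1955,.305],2.5)"
```

```text
travel [ 0.4993 -0.2629 -0.0011] rot [  0.  -0. -75.]
```

apply_moves(
  rows=[
    {"travel": [0.041, -0.022, -0.001], "rot": [0, 0, -6], "jaw": 1},
    {"travel": [0.078, -0.041, -0.001], "rot": [0, 0, -12], "jaw": 1},
    {"travel": [0.115, -0.06, -0.001], "rot": [0, 0, -18], "jaw": 1},
    {"travel": [0.151, -0.08, -0.001], "rot": [0, 0, -24], "jaw": 1},
    {"travel": [0.188, -0.099, -0.001], "rot": [0, 0, -30], "jaw": 1},
    {"travel": [0.225, -0.118, -0.001], "rot": [0, 0, -36], "jaw": 1},
    {"travel": [0.262, -0.138, -0.001], "rot": [0, 0, -42], "jaw": 1},
    {"travel": [0.298, -0.157, -0.001], "rot": [0, 0, -48], "jaw": 1},
    {"travel": [0.335, -0.176, -0.001], "rot": [0, 0, -54], "jaw": 1},
    {"travel": [0.371, -0.195, -0.001], "rot": [0, 0, -60], "jaw": 1},
    {"travel": [0.408, -0.215, -0.001], "rot": [0, 0, -66], "jaw": 1},
    {"travel": [0.445, -0.234, -0.001], "rot": [0, 0, -71], "jaw": 1},
  ],
)

```text
time_s: 2.1
position: [0.5409, -0.2398, 0.3053]
eef_rot: [0.715, 0.699, 0.0, 0.0]
contact_force: [1.4, -0.8, -0.2]
width: 0.0852
grip_force: 0.0
```

```bash
python3 -c "
from h import *
rel([.585,-.1955,.305],2.5)
s,p,r=st();print(s['time_s'],p,s['q'])
q,d,m=look('wrist','w1.png')
for t in ['wheel_centre','valve']:
    print(t,[(np.round(k['location'],3).tolist(),round(k['p'],2)) for k in spotter.spot_point('wrist',t)[:2]])"
```

```text
travel [0.0452 0.0431 0.0003] rot [ 0.   0.  -3.7]
2.1 [ 0.5409232  -0.23975759  0.30531625] [ 0.68146378  0.34078133 -0.41630867  1.44940912  0.13824351  1.37960962
  0.23856367]
wheel_centre []
valve [([0.557, -0.174, 0.042], 0.72)]
```

View pics/w1.png

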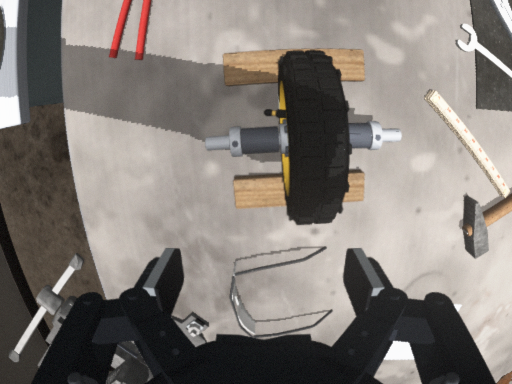

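The wrist view shows the axle running from about (207,143) to (400,134), with the valve at (270,113). This agrees with the estimates, so I move over the wheel and descend.

apply_moves(
  rows=[
    {"travel": [0.022, 0.021, 0], "rot": [0, 0, -3], "jaw": 1},
    {"travel": [0.045, 0.043, 0], "rot": [0, 0, -3.5], "jaw": 1},
    {"travel": [0.045, 0.043, 0], "rot": [0, 0, -3.5], "jaw": 1},
    {"travel": [0.045, 0.043, 0.03], "rot": [0, 0, -3.5], "jaw": 1},
    {"travel": [0.045, 0.043, 0.06], "rot": [0, 0, -3.5], "jaw": 1},
    {"travel": [0.045, 0.043, 0.085], "rot": [0, 0, -3.5], "jaw": 1},
    {"travel": [0.045, 0.043, 0.102], "rot": [0, 0, -3.5], "jaw": 1},
    {"travel": [0.045, 0.043, 0.102], "rot": [0, 0, -3.5], "jaw": 1},
    {"travel": [0.045, 0.043, 0.102], "rot": [0, 0, -3.5], "jaw": 1},
  ],
)

```text
time_s: 3.0
position: [0.5832, -0.1985, 0.2024]
eef_rot: [0.696, 0.719, -0.001, -0.001]
contact_force: [0.4, 0.3, 0.7]
width: 0.0856
grip_force: 0.0
```

apply_moves(
  rows=[
    {"travel": [0, 0, 0], "rot": [0, 0, 0], "jaw": 0.3},
    {"travel": [0, 0, 0], "rot": [0, 0, 0], "jaw": 0},
    {"travel": [0, 0, 0], "rot": [0, 0, 0], "jaw": -0.3},
    {"travel": [0, 0, 0], "rot": [0, 0, 0], "jaw": -1},
    {"travel": [0, 0, 0], "rot": [0, 0, 0], "jaw": -1},
    {"travel": [0, 0, 0], "rot": [0, 0, 0], "jaw": -1},
    {"travel": [0, 0, 0], "rot": [0, 0, 0], "jaw": -1},
    {"travel": [0, 0, 0], "rot": [0, 0, 0], "jaw": -1},
    {"travel": [0, 0, 0], "rot": [0, 0, 0], "jaw": -1},
    {"travel": [0, 0, 0], "rot": [0, 0, 0], "jaw": -1},
  ],
  grip_force=60,
)

```text
time_s: 3.83
position: [0.5848, -0.1978, 0.2047]
eef_rot: [0.695, 0.719, 0.001, 0.001]
contact_force: [-0.2, -0.3, 5.8]
width: 0.0449
grip_force: 63.2
```

```bash
python3 -c "
from h import *
rel([.585,-.1955,.305],2.5)
s,p,r=st();print(s)
look('side','s1.png')
for n in ['scene','side']:
  look(n)
  print([(np.round(k['location'],3).tolist(),round(k['p'],2)) for k in spotter.spot_point(n,'wheel_centre')[:2]])"
```

```text
travel [ 0.0021  0.0006 -0.1003] rot [ 0.2  0.1 -0.5]
{'time_s': 3.8333, 'q': array([ 0.59183087,  0.46498358, -0.43123269,  1.5160348 ,  0.20288277,
        1.20195648,  0.16238835]), 'joint_vel': array([ 3.75533463e-04, -2.69478965e-04,  6.49017208e-04, -8.14720577e-05,
       -6.50480594e-04, -4.80813194e-04,  3.88818211e-04]), 'joint_torque': array([-1.81558253e-01, -5.94052291e+01, -6.13103047e+00, -3.24124932e+01,
       -6.26843562e-02, -2.57334737e-01,  9.25944914e-03]), 'position': array([ 0.58479979, -0.1977622 ,  0.20470441]), 'eef_rot': array([6.94910729e-01, 7.19094454e-01, 5.71583633e-04, 1.38471559e-03]), 'contact_force': array([-0.2427739 , -0.26291196,  5.76628291]), 'wrist_torque': array([-0.02043069,  0.17843689,  0.0547403 ]), 'grip_force': 63.231765031814575, 'width': 0.044901848787372044}
[([0.584, -0.198, 0.088], 0.94)]
[([0.583, -0.194, 0.086], 0.98)]
```

apply_moves(
  rows=[
    {"travel": [0, 0, -0.01], "rot": [0, 0, 0], "jaw": -1},
    {"travel": [0, 0, -0.025], "rot": [0, 0, 0], "jaw": -1},
    {"travel": [0, 0, -0.045], "rot": [0, 0, 0], "jaw": -1},
    {"travel": [0, 0, -0.065], "rot": [0, 0, 0], "jaw": -1},
    {"travel": [0, 0, -0.085], "rot": [0, 0, 0], "jaw": -1},
    {"travel": [0, 0, -0.105], "rot": [0, 0, 0], "jaw": -1},
    {"travel": [0, 0, -0.12], "rot": [0, 0, 0], "jaw": -1},
    {"travel": [0, 0, -0.12], "rot": [0, 0, 0], "jaw": -1},
  ],
)

```text
time_s: 4.75
position: [0.5847, -0.1975, 0.3265]
eef_rot: [0.695, 0.719, 0.001, 0.002]
contact_force: [0.7, -0.2, -6.2]
width: 0.0452
grip_force: 63.3
```

```bash
python3 -c "
from h import *
rel([.577,.208,.325],14.8)
s,p,r=st();print(s['position'],s['width'],s['contact_force'],s['wrist_torque'])
for n in ['scene','side']:
  q,d,m=look(n); X=cloud(d,m); x,y,z=np.moveaxis(X,-1,0)
  print([(np.round(k['location'],3).tolist(),round(k['p'],2)) for k in spotter.spot_point(n,'wheel_centre')[:2]])
  for s in (-1,1):
    k=(d>0)&(abs(z-.205)<.035)&(abs(y+.196)<.03)&(s*(x-.585)>.075)&(abs(x-.585)<.12)
    print(s,k.sum(),X[k].mean(0).round(4))"
```

```text
travel [0.4055 0.0062 0.0009] rot [  0.2   0.1 -12.8]
[ 0.58470953 -0.19745974  0.32646254] 0.04519189365839561 [ 0.71888653 -0.23532118 -6.1840027 ] [-0.02566954 -0.21537393 -0.03331501]
[([0.584, -0.199, 0.212], 0.86)]
-1 92 [ 0.4996 -0.1963  0.209 ]
1 28 [ 0.6735 -0.1888  0.2093]
[([0.564, -0.447, -0.003], 0.75), ([0.58, -0.197, 0.203], 0.71)]
-1 41 [ 0.4966 -0.1987  0.2051]
1 43 [ 0.6717 -0.1913  0.2046]
```

apply_moves(
  rows=[
    {"travel": [0.015, 0, 0], "rot": [0, 0, -1], "jaw": -1},
    {"travel": [0.04, 0, 0], "rot": [0, 0, -2], "jaw": -1},
    {"travel": [0.075, 0.001, 0], "rot": [0, 0, -3], "jaw": -1},
    {"travel": [0.115, 0.002, 0], "rot": [0, 0, -4], "jaw": -1},
    {"travel": [0.155, 0.003, 0], "rot": [0, 0, -5], "jaw": -1},
    {"travel": [0.195, 0.004, 0], "rot": [0, 0, -6], "jaw": -1},
    {"travel": [0.235, 0.004, 0], "rot": [0, 0, -7], "jaw": -1},
    {"travel": [0.275, 0.005, 0], "rot": [0, 0, -8.5], "jaw": -1},
    {"travel": [0.315, 0.006, 0], "rot": [0, 0, -10], "jaw": -1},
    {"travel": [0.35, 0.006, 0], "rot": [0, 0, -11.5], "jaw": -1},
    {"travel": [0.38, 0.006, 0], "rot": [0, 0, -12.5], "jaw": -1},
    {"travel": [0.398, 0.006, 0], "rot": [0, 0, -12.5], "jaw": -1},
  ],
)

```text
time_s: 5.95
position: [0.5737, 0.2065, 0.322]
eef_rot: [0.609, 0.793, 0.0, -0.002]
contact_force: [0.4, 1.1, -6.9]
width: 0.0454
grip_force: 63.2
```

apply_moves(
  rows=[
    {"travel": [0.007, 0, 0], "rot": [0, 0, 0], "jaw": -1},
    {"travel": [0.007, 0, 0], "rot": [0, 0, 0], "jaw": -1},
    {"travel": [0.007, 0, 0], "rot": [0, 0, 0], "jaw": -1},
  ],
)

```text
time_s: 6.2
position: [0.5741, 0.2073, 0.3222]
eef_rot: [0.612, 0.791, -0.001, -0.0]
contact_force: [0.1, -1.9, -6.8]
width: 0.0447
grip_force: 63.4
```

```bash
python3 -c "
from h import *
rel([.577,.208,.325],14.8)
s,p,r=st();print(s['position'],s['width'],s['contact_force'],s['q'])
u=np.array([np.cos(np.radians(14.8)),np.sin(np.radians(14.8)),0]);w=np.array([-u[1],u[0],0]);C=np.array([.577,.209,0])
for n in ['scene','side']:
  q,d,m=look(n,n+'3.png'); X=cloud(d,m); L=X-C; a=L@u;b=L@w;z=X[...,2]
  print([(np.round(k['location'],3).tolist(),round(k['p'],2)) for t in ('wheel_centre','stand','stand_seat') for k in spotter.spot_point(n,t)[:2]])
  for s in (-1,1):
    k=(d>0)&(abs(z-.205)<.03)&(abs(b)<.03)&(s*a>.072)&(abs(a)<.12)
    f=(d>0)&(abs(z-.14)<.022)&(abs(b)<.045)&(abs(s*a-.085)<.02)
    for k in(k,f):print(s,k.sum(),[(g[k].mean().round(4),*np.percentile(g[k],[1,99]).round(4)) for g in (a,b,z)])
"
```

```text
travel [-0.      0.003  -0.0028] rot [-0.1  0.  -0.3]
[0.57409904 0.20725801 0.32215487] 0.04467597893027777 [ 0.14133362 -1.89370215 -6.79708719] [ 0.05862559  0.41553636 -0.64190635  1.3575893   0.2461161   1.44957645
 -0.31841466]
[([0.577, 0.205, 0.202], 0.86), ([0.576, 0.209, -0.003], 0.85), ([0.578, 0.21, 0.116], 0.92)]
-1 229 [(np.float64(-0.0857), np.float64(-0.1049), np.float64(-0.0723)), (np.float64(0.0034), np.float64(-0.0135), np.float64(0.0143)), (np.float64(0.207), np.float64(0.192), np.float64(0.2192))]
-1 163 [(np.float64(-0.0862), np.float64(-0.0889), np.float64(-0.0815)), (np.float64(0.0012), np.float64(-0.0278), np.float64(0.0315)), (np.float64(0.1407), np.float64(0.1182), np.float64(0.16))]
1 38 [(np.float64(0.0884), np.float64(0.0803), np.float64(0.0951)), (np.float64(0.0026), np.float64(-0.0043), np.float64(0.006)), (np.float64(0.2059), np.float64(0.1994), np.float64(0.2103))]
1 24 [(np.float64(0.0835), np.float64(0.0809), np.float64(0.0866)), (np.float64(0.0281), np.float64(0.0243), np.float64(0.031)), (np.float64(0.1548), np.float64(0.1446), np.float64(0.1611)
[... 172 characters left out ...]
.float64(0.001), np.float64(-0.0095), np.float64(0.0109)), (np.float64(0.207), np.float64(0.1946), np.float64(0.2181))]
-1 116 [(np.float64(-0.0824), np.float64(-0.0873), np.float64(-0.0789)), (np.float64(-0.0015), np.float64(-0.0291), np.float64(0.0299)), (np.float64(0.1409), np.float64(0.1182), np.float64(0.1608))]
1 95 [(np.float64(0.0836), np.float64(0.0722), np.float64(0.0971)), (np.float64(-0.0015), np.float64(-0.0136), np.float64(0.0085)), (np.float64(0.2056), np.float64(0.1972), np.float64(0.215))]
1 132 [(np.float64(0.087), np.float64(0.0825), np.float64(0.0905)), (np.float64(-0.002), np.float64(-0.0304), np.float64(0.0303)), (np.float64(0.14), np.float64(0.1187), np.float64(0.16))]
```

View pics/scene3.png

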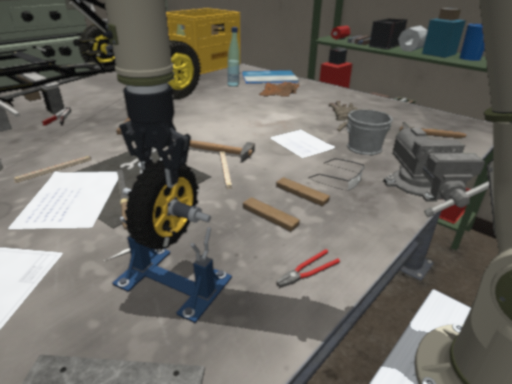

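The wheel at about (160,205) hangs over the stand with its axle in line with the forks, about 4 mm too near the robot along the axle. I correct that and lower it.

apply_moves(
  rows=[
    {"travel": [0, 0.004, 0], "rot": [0, 0, 0], "jaw": -1},
    {"travel": [0, 0.004, 0.015], "rot": [0, 0, 0], "jaw": -1},
    {"travel": [0, 0.004, 0.03], "rot": [0, 0, 0], "jaw": -1},
    {"travel": [0, 0.004, 0.045], "rot": [0, 0, 0], "jaw": -1},
    {"travel": [0, 0.004, 0.058], "rot": [0, 0, 0], "jaw": -1},
    {"travel": [0, 0.004, 0.068], "rot": [0, 0, 0], "jaw": -1},
    {"travel": [0, 0.004, 0.075], "rot": [0, 0, 0], "jaw": -1},
    {"travel": [0, 0.004, 0.08], "rot": [0, 0, 0], "jaw": -1},
    {"travel": [0, 0.004, 0.08], "rot": [0, 0, 0], "jaw": -1},
  ],
)

```text
time_s: 7.35
position: [0.5784, 0.208, 0.242]
eef_rot: [0.612, 0.79, -0.0, -0.0]
contact_force: [0.6, -0.4, -6.8]
width: 0.0456
grip_force: 63.3
```

apply_moves(
  rows=[
    {"travel": [0, 0, 0.003], "rot": [0, 0, 0], "jaw": -1},
    {"travel": [0, 0, 0.006], "rot": [0, 0, 0], "jaw": -1},
    {"travel": [0, 0, 0.008], "rot": [0, 0, 0], "jaw": -1},
    {"travel": [0, 0, 0.008], "rot": [0, 0, 0], "jaw": -1},
  ],
)

```text
time_s: 7.68
position: [0.5786, 0.2087, 0.2352]
eef_rot: [0.612, 0.791, 0.001, -0.0]
contact_force: [1.0, 0.5, -6.0]
width: 0.045
grip_force: 63.6
```

```bash
cat > m.py <<'E'
from h import *
s,p,r=st();print(s['time_s'],s['position'],s['width'],s['contact_force'])
u=np.array([np.cos(np.radians(14.8)),np.sin(np.radians(14.8)),0]);w=np.array([-u[1],u[0],0]);C=np.array([.577,.209,0])
for n in ['scene','side']:
  q,d,m=look(n,n+'%d.png'%(s['time_s']*100)); X=cloud(d,m); L=X-C; a=L@u;b=L@w;z=X[...,2]
  for t in ('wheel_centre','valve'):
    for k in spotter.spot_point(n,t)[:2]:
      l=np.array(k['location'])-C; print(n,t,round(k['p'],2),'abz',(l@u).round(3),(l@w).round(3),l[2].round(3),'valve ang',np.degrees(np.arctan2(l@w,l[2]-.113)).round())
  for s in (-1,1):
    k=(d>0)&(abs(z-.115)<.035)&(abs(b)<.02)&(s*a>.092)&(abs(a)<.12)
    if k.any(): print(s,k.sum(),[(g[k].mean().round(4),*np.percentile(g[k],[1,99]).round(4)) for g in (a,b,z)])
E
python3 m.py
```

```text
7.6833 [0.57856477 0.20869339 0.23516477] 0.04498049644319408 [ 0.98993761  0.4593216  -5.96533213]
scene wheel_centre 0.71 abz 0.002 -0.001 0.118 valve ang -14.0
scene valve 0.91 abz -0.03 0.023 0.081 valve ang 144.0
scene valve 0.29 abz 0.002 -0.005 0.117 valve ang -50.0
-1 153 [(np.float64(-0.0973), np.float64(-0.1003), np.float64(-0.0923)), (np.float64(0.0035), np.float64(-0.011), np.float64(0.0164)), (np.float64(0.0987), np.float64(0.0803), np.float64(0.1231))]
1 30 [(np.float64(0.0952), np.float64(0.0923), np.float64(0.0995)), (np.float64(0.011), np.float64(-0.0043), np.float64(0.0162)), (np.float64(0.0967), np.float64(0.0807), np.float64(0.1224))]Traceback (most recent call last):
  File "m.py", line 5, in <module>
    q,d,m=look(n,n+'%d.png'%(s['time_s']*100)); X=cloud(d,m); L=X-C; a=L@u;b=L@w;z=X[...,2]
                             ~^^^^^^^^^^
TypeError: 'int' object is not subscriptable
```

apply_moves(
  rows=[
    {"travel": [0, 0, 0.001], "rot": [0, 0, 0], "jaw": -1},
    {"travel": [0, 0, 0.002], "rot": [0, 0, 0], "jaw": -1},
    {"travel": [0, 0, 0.003], "rot": [0, 0, 0], "jaw": -1},
    {"travel": [0, 0, 0.003], "rot": [0, 0, 0], "jaw": -1},
  ],
)

```text
time_s: 8.17
position: [0.5786, 0.2096, 0.2334]
eef_rot: [0.612, 0.791, 0.001, 0.0]
contact_force: [-2.7, 3.9, 4.2]
width: 0.0449
grip_force: 64.8
```

```bash
sed -i 's/for s in (-1,1)/for e in (-1,1)/;s/(s\*a/(e*a/;s/print(s,k/print(e,k/;s/q,d,m=look(n,n.*png.%(s.*100))/q,d,m=look(n,n+"_l.png")/' m.py; python3 m.py
```

```text
8.1667 [0.57857287 0.2095875  0.23336428] 0.044862241453348196 [-2.65950679  3.8539804   4.24112509]
scene wheel_centre 0.66 abz 0.0 0.002 0.116 valve ang 40.0
scene valve 0.64 abz -0.029 0.023 0.078 valve ang 147.0
-1 151 [(np.float64(-0.0971), np.float64(-0.1001), np.float64(-0.0925)), (np.float64(0.0039), np.float64(-0.0116), np.float64(0.0171)), (np.float64(0.0979), np.float64(0.0804), np.float64(0.1216))]
1 25 [(np.float64(0.0954), np.float64(0.0921), np.float64(0.0999)), (np.float64(0.0117), np.float64(-0.0013), np.float64(0.0165)), (np.float64(0.0958), np.float64(0.0812), np.float64(0.1212))]
side wheel_centre 0.62 abz 0.001 0.005 0.113 valve ang 89.0
side valve 0.21 abz -0.241 -0.166 -0.001 valve ang -124.0
-1 35 [(np.float64(-0.0951), np.float64(-0.0982), np.float64(-0.0923)), (np.float64(0.0075), np.float64(-0.0048), np.float64(0.0165)), (np.float64(0.1001), np.float64(0.0817), np.float64(0.121))]
1 108 [(np.float64(0.0977), np.float64(0.0924), np.float64(0.1024)), (np.float64(0.0039), np.float64(-0.0139), np.float64(0.0167)), (np.float64(0.0993), np.float64(0.0821), np.float64(0.121))]
```

The stand now carries the weight, so I release.

apply_moves(
  rows=[
    {"travel": [0, 0, 0], "rot": [0, 0, 0], "jaw": 0.3},
    {"travel": [0, 0, 0], "rot": [0, 0, 0], "jaw": 0.6},
    {"travel": [0, 0, 0], "rot": [0, 0, 0], "jaw": 0.6},
    {"travel": [0, 0, 0], "rot": [0, 0, 0], "jaw": 0.6},
    {"travel": [0, 0, 0], "rot": [0, 0, 0], "jaw": 0.6},
    {"travel": [0, 0, 0], "rot": [0, 0, 0], "jaw": 0.6},
    {"travel": [0, 0, 0], "rot": [0, 0, 0], "jaw": 0.6},
    {"travel": [0, 0, 0], "rot": [0, 0, 0], "jaw": 0.6},
  ],
)

```text
time_s: 9.13
position: [0.5785, 0.2081, 0.2319]
eef_rot: [0.612, 0.79, 0.0, -0.0]
contact_force: [-0.1, -0.4, 0.3]
width: 0.0682
grip_force: 0.0
```

```bash
python3 m.py; python3 -c "
from h import *
s,p,r=st();print(s['q'])
look('wrist','w4.png')"
```

```text
9.1333 [0.57853498 0.20814039 0.23190064] 0.06822777442181449 [-0.13715525 -0.37599928  0.27144477]
scene wheel_centre 0.41 abz -0.08 -0.32 0.002 valve ang -109.0
scene valve 0.6 abz -0.028 0.023 0.078 valve ang 146.0
scene valve 0.33 abz -0.08 -0.32 0.001 valve ang -109.0
-1 153 [(np.float64(-0.0972), np.float64(-0.1003), np.float64(-0.0922)), (np.float64(0.0043), np.float64(-0.0109), np.float64(0.0165)), (np.float64(0.0981), np.float64(0.0805), np.float64(0.1212))]
1 26 [(np.float64(0.0954), np.float64(0.0923), np.float64(0.099)), (np.float64(0.0115), np.float64(-0.0018), np.float64(0.0162)), (np.float64(0.0957), np.float64(0.0812), np.float64(0.1214))]
side wheel_centre 0.6 abz 0.003 0.003 0.115 valve ang 52.0
-1 36 [(np.float64(-0.095), np.float64(-0.099), np.float64(-0.0923)), (np.float64(0.0075), np.float64(-0.0034), np.float64(0.0155)), (np.float64(0.1005), np.float64(0.0821), np.float64(0.1199))]
1 107 [(np.float64(0.0976), np.float64(0.0921), np.float64(0.1018)), (np.float64(0.0038), np.float64(-0.0119), np.float64(0.0163)), (np.float64(0.099), np.float64(0.0807), np.float64(0.1205))]
[ 0.05534328  0.4767995  -0.62582658  1.48130278  0.28480069  1.27534679
 -0.34798188]
```

View pics/w4.png

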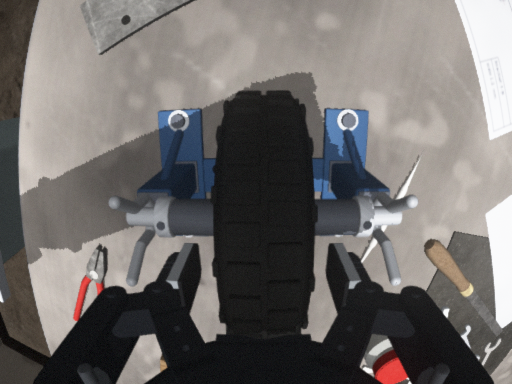

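The wrist view shows the axle seated in both forks at about (125,215) and (400,215). The fingers are clear of the tyre on both sides. Next I swing the open gripper about the axle toward +y.

apply_moves(
  rows=[
    {"travel": [0.0131, 0, 0.0007], "rot": [0, -6.3, 0], "jaw": 0.6},
    {"travel": [0.0262, 0, 0.0029], "rot": [0, -12.7, 0], "jaw": 0.6},
    {"travel": [0.0387, 0, 0.0065], "rot": [0, -19, 0], "jaw": 0.6},
    {"travel": [0.0509, 0, 0.0114], "rot": [0, -25.3, 0], "jaw": 0.6},
    {"travel": [0.0625, 0, 0.0178], "rot": [0, -31.7, 0], "jaw": 0.6},
    {"travel": [0.0733, 0, 0.0252], "rot": [0, -38, 0], "jaw": 0.6},
    {"travel": [0.0733, 0, 0.0252], "rot": [0, -38, 0], "jaw": 0.6},
    {"travel": [0.0733, 0, 0.0252], "rot": [0, -38, 0], "jaw": 0.6},
  ],
)

```text
time_s: 10.15
position: [0.5584, 0.282, 0.2045]
eef_rot: [0.577, 0.749, -0.2, 0.257]
contact_force: [0.8, -0.9, 0.3]
width: 0.0683
grip_force: 0.0
```

```bash
cat > g.py <<'E'
from h import *
s,p,r=st(); print(s['q'],s['contact_force'],s['width'])
for t in (38,0,-38):
    u=np.radians(t);w=np.array([-np.sin(np.radians(14.8)),np.cos(np.radians(14.8)),0])
    rel(np.array([.578,.2085,.114])+.119*(np.sin(u)*w+np.cos(u)*np.array([0,0,1])),14.8,t)
E
python3 g.py
```

```text
[-0.47416845  0.66704535 -0.45537274  1.36222795  0.78764112  1.63953377
 -0.78108058] [ 0.76143553 -0.92980691  0.26946672] 0.06831398146253227
travel [-0.0042  0.0002 -0.0009] rot [-0.2 -0.   0.1]
travel [-0.0775  0.0001  0.0243] rot [-0.2 38.   0.1]
travel [-0.1197  0.0003  0.0893] rot [-0.2 76.  -0. ]
```

apply_moves(
  rows=[
    {"travel": [-0.003, 0, 0], "rot": [0, 0, 0], "jaw": 0.3},
    {"travel": [-0.003, 0, 0], "rot": [0, 0, 0], "jaw": 0},
    {"travel": [-0.003, 0, 0], "rot": [0, 0, 0], "jaw": -0.3},
    {"travel": [-0.003, 0, 0], "rot": [0, 0, 0], "jaw": -0.5},
    {"travel": [-0.003, 0, 0], "rot": [0, 0, 0], "jaw": -0.5},
    {"travel": [-0.003, 0, 0], "rot": [0, 0, 0], "jaw": -0.5},
    {"travel": [-0.003, 0, 0], "rot": [0, 0, 0], "jaw": -0.5},
    {"travel": [-0.003, 0, 0], "rot": [0, 0, 0], "jaw": -0.5},
  ],
  grip_force=20,
)

```text
time_s: 10.82
position: [0.5619, 0.2761, 0.2096]
eef_rot: [0.58, 0.747, -0.199, 0.258]
contact_force: [5.4, -1.1, 4.3]
width: 0.0454
grip_force: 23.4
```

apply_moves(
  rows=[
    {"travel": [-0.0131, 0, 0.0007], "rot": [0, 6.3, 0], "jaw": -0.5},
    {"travel": [-0.0262, 0, 0.0029], "rot": [0, 12.7, 0], "jaw": -0.5},
    {"travel": [-0.0387, 0, 0.0065], "rot": [0, 19, 0], "jaw": -0.5},
    {"travel": [-0.0509, 0, 0.0114], "rot": [0, 25.3, 0], "jaw": -0.5},
    {"travel": [-0.0625, 0, 0.0178], "rot": [0, 31.7, 0], "jaw": -0.5},
    {"travel": [-0.0733, 0, 0.0252], "rot": [0, 38, 0], "jaw": -0.5},
    {"travel": [-0.0733, 0, 0.0252], "rot": [0, 38, 0], "jaw": -0.5},
  ],
)

```text
time_s: 11.4
position: [0.5819, 0.1979, 0.2334]
eef_rot: [0.617, 0.787, 0.001, -0.001]
contact_force: [2.9, 1.1, -3.8]
width: 0.0454
grip_force: 23.7
```

```bash
python3 g.py; python3 m.py
```

```text
[ 0.07301841  0.47442256 -0.62325764  1.48027373  0.27877346  1.27658876
 -0.33881748] [ 2.93760009  1.09044492 -3.79211909] 0.04535307491774741
travel [ 0.0844 -0.0026  0.026 ] rot [ -0.4 -38.2  -1. ]
travel [ 0.0112 -0.0012  0.0005] rot [-0.  -0.2 -1.1]
travel [-0.0621  0.0001  0.0254] rot [ 0.3 37.8 -1. ]
11.4 [0.58187527 0.19790729 0.23343349] 0.04535307491774741 [ 2.93760009  1.09044492 -3.79211909]
scene wheel_centre 0.93 abz 0.004 -0.004 0.119 valve ang -31.0
scene valve 0.85 abz -0.028 0.042 0.106 valve ang 100.0
-1 147 [(np.float64(-0.0971), np.float64(-0.1002), np.float64(-0.0924)), (np.float64(0.0037), np.float64(-0.0111), np.float64(0.0166)), (np.float64(0.0978), np.float64(0.0803), np.float64(0.1226))]
1 33 [(np.float64(0.0955), np.float64(0.0921), np.float64(0.1009)), (np.float64(0.0096), np.float64(-0.0047), np.float64(0.0164)), (np.float64(0.0987), np.float64(0.081), np.float64(0.124))]
side wheel_centre 0.91 abz 0.002 0.005 0.116 valve ang 58.0
side valve 0.89 abz -0.027 0.039 0.1 valve ang 109.0
-1 37 [(np.float64(-0.0949), np.float64(-0.0992), np.float64(-0.0922)), (np.float64(0.0088), np.float64(-0.0031), np.float64(0.0155)), (np.float64(0.1027), np.float64(0.0811), np.float64(0.1242))]
1 110 [(np.float64(0.0974), np.float64(0.0922), np.float64(0.1017)), (np.float64(0.004), np.float64(-0.0147), np.float64(0.0151)), (np.float64(0.0991), np.float64(0.0803), np.float64(0.1224))]
```

apply_moves(
  rows=[
    {"travel": [0, 0, 0], "rot": [0, 0, 0], "jaw": 0.4},
    {"travel": [0, 0, 0], "rot": [0, 0, 0], "jaw": 0.5},
    {"travel": [0, 0, 0], "rot": [0, 0, 0], "jaw": 0.5},
    {"travel": [0.0112, -0.001, 0.0005], "rot": [0, 0, -1], "jaw": 0.5},
    {"travel": [0.0112, -0.001, 0.0005], "rot": [0, 0, -1], "jaw": 0.5},
    {"travel": [0.0112, -0.001, 0.0005], "rot": [0, 0, -1], "jaw": 0.5},
  ],
)

```text
time_s: 12.2
position: [0.5746, 0.2183, 0.2335]
eef_rot: [0.604, 0.797, 0.0, -0.0]
contact_force: [-0.1, 0.5, -0.8]
width: 0.0642
grip_force: 0.0
```

```bash
python3 g.py;python3 m.py
```

```text
[ 0.04441263  0.47714487 -0.63503048  1.47967751  0.28758994  1.27882529
 -0.3472365 ] [-0.09040859  0.52412696 -0.83099293] 0.06415331917211307
travel [0.0629 0.0017 0.0258] rot [  0.3 -38.1   0.8]
travel [-0.0104  0.0006  0.0005] rot [ 0.  -0.1  0.8]
travel [-0.0836 -0.0004  0.0257] rot [-0.3 37.9  0.8]
12.2 [0.5745974  0.21831467 0.23354591] 0.06415331917211307 [-0.09040859  0.52412696 -0.83099293]
scene wheel_centre 0.95 abz 0.001 0.001 0.117 valve ang 16.0
scene valve 0.7 abz -0.078 -0.321 0.0 valve ang -109.0
scene valve 0.69 abz -0.179 -0.63 -0.002 valve ang -100.0
-1 157 [(np.float64(-0.0974), np.float64(-0.1005), np.float64(-0.0923)), (np.float64(0.0042), np.float64(-0.0113), np.float64(0.0169)), (np.float64(0.0983), np.float64(0.0804), np.float64(0.1213))]
1 25 [(np.float64(0.0954), np.float64(0.0922), np.float64(0.1)), (np.float64(0.0121), np.float64(-0.0031), np.float64(0.0168)), (np.float64(0.0949), np.float64(0.081), np.float64(0.1213))]
side wheel_centre 0.64 abz -0.0 0.003 0.111 valve ang 121.0
side valve 0.62 abz -0.029 0.035 0.094 valve ang 119.0
-1 36 [(np.float64(-0.0952), np.float64(-0.0989), np.float64(-0.0923)), (np.float64(0.0073), np.float64(-0.0019), np.float64(0.017)), (np.float64(0.1022), np.float64(0.0815), np.float64(0.1207))]
1 105 [(np.float64(0.0974), np.float64(0.0922), np.float64(0.1015)), (np.float64(0.0041), np.float64(-0.0131), np.float64(0.0155)), (np.float64(0.0993), np.float64(0.0808), np.float64(0.1218))]
```

apply_moves(
  rows=[
    {"travel": [-0.0104, 0, 0], "rot": [0, 0, 0.8], "jaw": 0.5},
    {"travel": [-0.0104, 0, 0], "rot": [0, 0, 0.8], "jaw": 0.5},
    {"travel": [-0.0104, 0, 0], "rot": [0, 0, 0.8], "jaw": 0.5},
    {"travel": [-0.0104, 0, 0], "rot": [0, 0, 0.8], "jaw": 0.5},
    {"travel": [-0.0104, 0, 0], "rot": [0, 0, 0.8], "jaw": 0.5},
    {"travel": [-0.0104, 0, 0], "rot": [0, 0, 0.8], "jaw": 0.5},
  ],
)

```text
time_s: 13.0
position: [0.578, 0.2068, 0.2334]
eef_rot: [0.611, 0.792, 0.0, -0.0]
contact_force: [0.9, -0.9, 0.9]
width: 0.0642
grip_force: 0.0
```

```bash
python3 g.py
```

```text
[ 0.06022422  0.47415581 -0.62896915  1.48227322  0.28422518  1.27735157
 -0.34215454] [ 0.86447057 -0.8522316   0.91575137] 0.06421611258499214
travel [0.0749 0.0003 0.0257] rot [ -0.  -38.   -0.1]
travel [0.0017 0.0005 0.0004] rot [ 0.  -0.  -0.1]
travel [-0.0716  0.0006  0.0256] rot [ 0.  38.  -0.1]
```

apply_moves(
  rows=[
    {"travel": [0.0015, 0, 0], "rot": [0, 0, 0], "jaw": 0},
    {"travel": [0.0015, 0, 0], "rot": [0, 0, 0], "jaw": -0.5},
    {"travel": [0.0015, 0, 0], "rot": [0, 0, 0], "jaw": -0.5},
    {"travel": [0.0015, 0, 0], "rot": [0, 0, 0], "jaw": -0.5},
    {"travel": [0.0015, 0, 0], "rot": [0, 0, 0], "jaw": -0.5},
    {"travel": [0.0015, 0, 0], "rot": [0, 0, 0], "jaw": -0.5},
  ],
  grip_force=20,
)

```text
time_s: 13.5
position: [0.5776, 0.2083, 0.2334]
eef_rot: [0.611, 0.792, 0.0, -0.0]
contact_force: [-0.4, 1.3, 0.9]
width: 0.0458
grip_force: 24.9
```

apply_moves(
  rows=[
    {"travel": [-0.0083, 0, 0.0003], "rot": [0, 4, 0], "jaw": -0.5},
    {"travel": [-0.0166, 0, 0.0012], "rot": [0, 8, 0], "jaw": -0.5},
    {"travel": [-0.0247, 0, 0.0026], "rot": [0, 12, 0], "jaw": -0.5},
    {"travel": [-0.0328, 0, 0.0046], "rot": [0, 16, 0], "jaw": -0.5},
    {"travel": [-0.0407, 0, 0.0072], "rot": [0, 20, 0], "jaw": -0.5},
    {"travel": [-0.0484, 0, 0.0103], "rot": [0, 24, 0], "jaw": -0.5},
    {"travel": [-0.0559, 0, 0.0139], "rot": [0, 28, 0], "jaw": -0.5},
    {"travel": [-0.0631, 0, 0.0181], "rot": [0, 32, 0], "jaw": -0.5},
    {"travel": [-0.0699, 0, 0.0227], "rot": [0, 36, 0], "jaw": -0.5},
    {"travel": [-0.0733, 0, 0.0252], "rot": [0, 38, 0], "jaw": -0.5},
    {"travel": [-0.0733, 0, 0.0252], "rot": [0, 38, 0], "jaw": -0.5},
    {"travel": [-0.0733, 0, 0.0252], "rot": [0, 38, 0], "jaw": -0.5},
  ],
)

```text
time_s: 14.5
position: [0.5965, 0.1361, 0.2072]
eef_rot: [0.579, 0.748, 0.198, -0.257]
contact_force: [0.9, -2.5, -3.2]
width: 0.0459
grip_force: 24.7
```

```bash
python3 g.py;python3 m.py
```

```text
[ 0.53756161  0.66843326 -0.79025976  1.48565385 -0.21283221  1.23318608
  0.18289145] [ 0.93134402 -2.46062955 -3.1818946 ] 0.04589993249103494
travel [1.172e-01 1.000e-04 9.040e-02] rot [ -0.1 -75.9  -0.2]
travel [0.0749 0.0004 0.0255] rot [  0.  -37.9  -0.2]
travel [0.0015 0.0006 0.0005] rot [ 0.1  0.1 -0.2]
14.5 [0.59646563 0.13605013 0.2071945 ] 0.04589993249103494 [ 0.93134402 -2.46062955 -3.1818946 ]
scene wheel_centre 0.73 abz -0.079 -0.317 0.002 valve ang -109.0
scene wheel_centre 0.56 abz -0.244 -0.17 0.0 valve ang -123.0
scene valve 0.96 abz -0.031 0.045 0.13 valve ang 69.0
-1 157 [(np.float64(-0.0974), np.float64(-0.1003), np.float64(-0.0922)), (np.float64(0.0042), np.float64(-0.0115), np.float64(0.0172)), (np.float64(0.0984), np.float64(0.0802), np.float64(0.1213))]
1 26 [(np.float64(0.0951), np.float64(0.0923), np.float64(0.0994)), (np.float64(0.0117), np.float64(-0.0019), np.float64(0.0165)), (np.float64(0.096), np.float64(0.0811), np.float64(0.1214))]
side wheel_centre 0.64 abz -0.001 0.006 0.113 valve ang 91.0
side valve 0.93 abz -0.029 0.038 0.125 valve ang 72.0
-1 40 [(np.float64(-0.0953), np.float64(-0.0988), np.float64(-0.0922)), (np.float64(0.0066), np.float64(-0.0045), np.float64(0.0143)), (np.float64(0.1023), np.float64(0.0831), np.float64(0.1216))]
1 107 [(np.float64(0.0975), np.float64(0.0922), np.float64(0.1014)), (np.float64(0.0037), np.float64(-0.0143), np.float64(0.0172)), (np.float64(0.099), np.float64(0.0809), np.float64(0.121))]
```

apply_moves(
  rows=[
    {"travel": [0, 0, 0], "rot": [0, 0, 0], "jaw": 0.2},
    {"travel": [0, 0, 0], "rot": [0, 0, 0], "jaw": 0.5},
    {"travel": [0, 0, 0], "rot": [0, 0, 0], "jaw": 0.5},
    {"travel": [0.0131, 0, 0.0007], "rot": [0, -6.3, 0], "jaw": 0.5},
    {"travel": [0.0262, 0, 0.0029], "rot": [0, -12.7, 0], "jaw": 0.5},
    {"travel": [0.0387, 0, 0.0065], "rot": [0, -19, 0], "jaw": 0.5},
    {"travel": [0.0509, 0, 0.0114], "rot": [0, -25.3, 0], "jaw": 0.5},
    {"travel": [0.0625, 0, 0.0178], "rot": [0, -31.7, 0], "jaw": 0.5},
    {"travel": [0.0733, 0, 0.0252], "rot": [0, -38, 0], "jaw": 0.5},
    {"travel": [0.0733, 0, 0.0252], "rot": [0, -38, 0], "jaw": 0.5},
  ],
)

```text
time_s: 15.63
position: [0.5737, 0.2184, 0.2357]
eef_rot: [0.605, 0.796, 0.001, 0.001]
contact_force: [-0.9, 2.5, 0.9]
width: 0.0641
grip_force: 0.0
```

apply_moves(
  rows=[
    {"travel": [0.0131, 0, 0.0007], "rot": [0, -6.3, 0], "jaw": 0.5},
    {"travel": [0.0262, 0, 0.0029], "rot": [0, -12.7, 0], "jaw": 0.5},
    {"travel": [0.0387, 0, 0.0065], "rot": [0, -19, 0], "jaw": 0.5},
    {"travel": [0.0509, 0, 0.0114], "rot": [0, -25.3, 0], "jaw": 0.5},
    {"travel": [0.0625, 0, 0.0178], "rot": [0, -31.7, 0], "jaw": 0.5},
    {"travel": [0.0733, 0, 0.0252], "rot": [0, -38, 0], "jaw": 0.5},
    {"travel": [0.0733, 0, 0.0252], "rot": [0, -38, 0], "jaw": 0.5},
    {"travel": [0.0733, 0, 0.0252], "rot": [0, -38, 0], "jaw": 0.5},
    {"travel": [0.0733, 0, 0.0252], "rot": [0, -38, 0], "jaw": 0.5},
    {"travel": [0.0733, 0, 0.0252], "rot": [0, -38, 0], "jaw": 0.5},
  ],
)

```text
time_s: 16.47
position: [0.5602, 0.2774, 0.2092]
eef_rot: [0.579, 0.748, -0.198, 0.257]
contact_force: [0.5, -0.4, 0.4]
width: 0.0644
grip_force: 0.0
```

```bash
python3 g.py;python3 m.py
```

```text
[-0.46998617  0.65700576 -0.44955786  1.36503058  0.78447118  1.63701359
 -0.77677175] [ 0.52268925 -0.4344312   0.44679163] 0.06441116034092738
travel [ 0.0025 -0.0004 -0.0002] rot [-0.1 -0.1 -0.3]
travel [-0.0708  0.      0.0249] rot [-0.  37.9 -0.3]
travel [-0.1131  0.0004  0.0899] rot [ 0.1 75.9 -0.3]
16.4667 [0.56017206 0.27742347 0.20916052] 0.06441116034092738 [ 0.52268925 -0.4344312   0.44679163]
scene wheel_centre 0.59 abz -0.0 0.002 0.116 valve ang 26.0
scene valve 0.74 abz -0.032 0.046 0.127 valve ang 74.0
scene valve 0.68 abz -0.177 -0.631 -0.004 valve ang -101.0
-1 158 [(np.float64(-0.0974), np.float64(-0.1008), np.float64(-0.0922)), (np.float64(0.0043), np.float64(-0.0111), np.float64(0.0172)), (np.float64(0.0986), np.float64(0.0808), np.float64(0.1211))]
1 22 [(np.float64(0.0954), np.float64(0.0922), np.float64(0.0995)), (np.float64(0.0138), np.float64(0.0091), np.float64(0.0165)), (np.float64(0.0918), np.float64(0.0815), np.float64(0.0988))]
side wheel_centre 0.63 abz -0.001 0.003 0.113 valve ang 92.0
side valve 0.76 abz -0.029 0.043 0.124 valve ang 76.0
-1 38 [(np.float64(-0.0951), np.float64(-0.0989), np.float64(-0.0925)), (np.float64(0.0073), np.float64(-0.0017), np.float64(0.0155)), (np.float64(0.1029), np.float64(0.0816), np.float64(0.1218))]
1 110 [(np.float64(0.0974), np.float64(0.092), np.float64(0.1018)), (np.float64(0.0039), np.float64(-0.0141), np.float64(0.0151)), (np.float64(0.0994), np.float64(0.0803), np.float64(0.1221))]
```

apply_moves(
  rows=[
    {"travel": [0.002, 0, 0], "rot": [0, 0, 0], "jaw": 0},
    {"travel": [0.002, 0, 0], "rot": [0, 0, 0], "jaw": -0.5},
    {"travel": [0.002, 0, 0], "rot": [0, 0, 0], "jaw": -0.5},
    {"travel": [0.002, 0, 0], "rot": [0, 0, 0], "jaw": -0.5},
    {"travel": [0.002, 0, 0], "rot": [0, 0, 0], "jaw": -0.5},
    {"travel": [0.002, 0, 0], "rot": [0, 0, 0], "jaw": -0.5},
  ],
  grip_force=20,
)

```text
time_s: 17.27
position: [0.5587, 0.2804, 0.207]
eef_rot: [0.578, 0.748, -0.199, 0.258]
contact_force: [0.7, 0.3, -0.0]
width: 0.0455
grip_force: 25.6
```

apply_moves(
  rows=[
    {"travel": [-0.0083, 0, 0.0003], "rot": [0, 4, 0], "jaw": -0.5},
    {"travel": [-0.0166, 0, 0.0012], "rot": [0, 8, 0], "jaw": -0.5},
    {"travel": [-0.0247, 0, 0.0026], "rot": [0, 12, 0], "jaw": -0.5},
    {"travel": [-0.0328, 0, 0.0046], "rot": [0, 16, 0], "jaw": -0.5},
    {"travel": [-0.0407, 0, 0.0072], "rot": [0, 20, 0], "jaw": -0.5},
    {"travel": [-0.0484, 0, 0.0103], "rot": [0, 24, 0], "jaw": -0.5},
    {"travel": [-0.0559, 0, 0.0139], "rot": [0, 28, 0], "jaw": -0.5},
    {"travel": [-0.0631, 0, 0.0181], "rot": [0, 32, 0], "jaw": -0.5},
    {"travel": [-0.0699, 0, 0.0227], "rot": [0, 36, 0], "jaw": -0.5},
    {"travel": [-0.0733, 0, 0.0252], "rot": [0, 38, 0], "jaw": -0.5},
    {"travel": [-0.0733, 0, 0.0252], "rot": [0, 38, 0], "jaw": -0.5},
    {"travel": [-0.0733, 0, 0.0252], "rot": [0, 38, 0], "jaw": -0.5},
  ],
)

```text
time_s: 18.27
position: [0.5782, 0.2085, 0.2327]
eef_rot: [0.612, 0.791, 0.0, 0.001]
contact_force: [3.2, -2.2, 1.7]
width: 0.0459
grip_force: 26.0
```

apply_moves(
  rows=[
    {"travel": [-0.0083, 0, 0.0003], "rot": [0, 4, 0], "jaw": -0.5},
    {"travel": [-0.0166, 0, 0.0012], "rot": [0, 8, 0], "jaw": -0.5},
    {"travel": [-0.0247, 0, 0.0026], "rot": [0, 12, 0], "jaw": -0.5},
    {"travel": [-0.0328, 0, 0.0046], "rot": [0, 16, 0], "jaw": -0.5},
    {"travel": [-0.0407, 0, 0.0072], "rot": [0, 20, 0], "jaw": -0.5},
    {"travel": [-0.0484, 0, 0.0103], "rot": [0, 24, 0], "jaw": -0.5},
    {"travel": [-0.0559, 0, 0.0139], "rot": [0, 28, 0], "jaw": -0.5},
    {"travel": [-0.0631, 0, 0.0181], "rot": [0, 32, 0], "jaw": -0.5},
    {"travel": [-0.0665, 0, 0.0203], "rot": [0, 34, 0], "jaw": -0.5},
    {"travel": [-0.0665, 0, 0.0203], "rot": [0, 34, 0], "jaw": -0.5},
    {"travel": [-0.0665, 0, 0.0203], "rot": [0, 34, 0], "jaw": -0.5},
  ],
)

```text
time_s: 19.18
position: [0.5945, 0.1441, 0.2115]
eef_rot: [0.585, 0.757, 0.178, -0.231]
contact_force: [-0.0, -7.6, 4.1]
width: 0.0455
grip_force: 27.1
```

```bash
python3 g.py;python3 m.py; python3 m.py|grep valve; python3 -c "
import cv2;a=cv2.imread('pics/scene_l.png')[130:330,80:260];b=cv2.imread('pics/side_l.png')[150:330,170:350]
cv2.imwrite('pics/z1.png',__import__('numpy').hstack([cv2.resize(a,(395,440)),cv2.resize(b,(400,440))]))"
```

```text
[ 0.49397419  0.62901351 -0.76923833  1.4919969  -0.17894072  1.22264513
  0.13978903] [-0.0218365  -7.57788278  4.10792236] 0.04547520082199909
travel [1.139e-01 1.000e-04 8.100e-02] rot [ -0.1 -71.9  -0.2]
travel [0.0672 0.0003 0.0192] rot [ -0.  -33.9  -0.2]
travel [-0.0077  0.0005 -0.0007] rot [ 0.   4.1 -0.2]
19.1833 [0.59447949 0.14412648 0.21148521] 0.04547520082199909 [-0.0218365  -7.57788278  4.10792236]
scene wheel_centre 0.79 abz 0.003 -0.001 0.117 valve ang -7.0
scene valve 0.62 abz -0.032 0.005 0.163 valve ang 6.0
scene valve 0.51 abz -0.115 -0.47 -0.0 valve ang -104.0
-1 156 [(np.float64(-0.0973), np.float64(-0.1008), np.float64(-0.0922)), (np.float64(0.0042), np.float64(-0.0112), np.float64(0.0166)), (np.float64(0.0985), np.float64(0.0803), np.float64(0.1212))]
1 24 [(np.float64(0.0954), np.float64(0.0921), np.float64(0.0995)), (np.float64(0.0113), np.float64(-0.0026), np.float64(0.0171)), (np.float64(0.0961), np.float64(0.0812), np.float64(0.121))]
side wheel_centre 0.65 abz 0.002 0.003 0.116 valve ang 47.0
side valve 0.84 abz -0.028 0.001 0.152 valve ang 2.0
-1 37 [(np.float64(-0.0953), np.float64(-0.0995), np.float64(-0.0921)), (np.float64(0.0069), np.float64(-0.0044), np.float64(0.0172)), (np.float64(0.1016), np.float64(0.0823), np.float64(0.1208))]
1 105 [(np.float64(0.0976), np.float64(0.0924), np.float64(0.1018)), (np.float64(0.0037), np.float64(-0.0123), np.float64(0.0164)), (np.float64(0.0988), np.float64(0.0807), np.float64(0.1209))]
scene valve 0.9 abz -0.03 0.005 0.161 valve ang 6.0
side wheel_centre 0.97 abz -0.001 0.005 0.115 valve ang 72.0
side valve 0.64 abz 0.004 -0.002 0.113 valve ang -87.0
side valve 0.62 abz -0.031 -0.002 0.158 valve ang -3.0
```

View pics/z1.png

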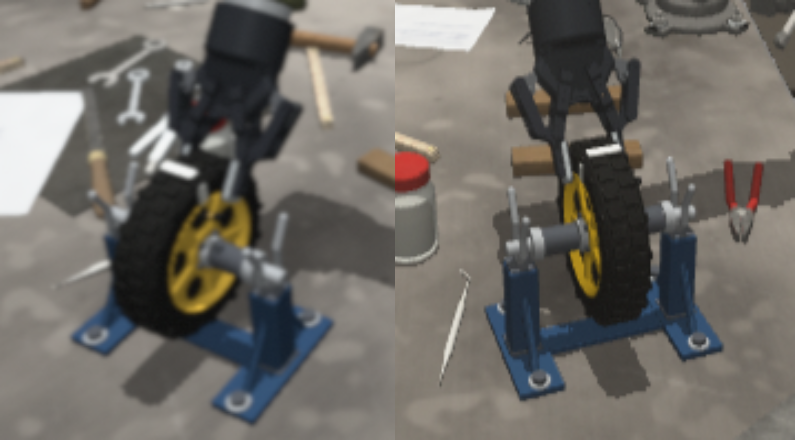

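The white mark is at about (180,170) in the left crop and (603,152) in the right, close to the top. I release, retreat along the tool and measure with the mark.

apply_moves(
  rows=[
    {"travel": [0, 0, 0], "rot": [0, 0, 0], "jaw": 0},
    {"travel": [0, 0, 0], "rot": [0, 0, 0], "jaw": 0.4},
    {"travel": [0, 0, 0], "rot": [0, 0, 0], "jaw": 0.5},
    {"travel": [0, 0, 0], "rot": [0, 0, 0], "jaw": 0.5},
    {"travel": [0, 0, 0], "rot": [0, 0, 0], "jaw": 0.5},
  ],
)

```text
time_s: 20.2
position: [0.5937, 0.146, 0.2118]
eef_rot: [0.584, 0.757, 0.178, -0.232]
contact_force: [0.3, -0.2, -0.1]
width: 0.064
grip_force: 0.0
```

```bash
cat > w.py <<'E'
from h import *
u=np.array([np.cos(np.radians(14.8)),np.sin(np.radians(14.8)),0]);w=np.array([-u[1],u[0],0]);C=np.array([.577,.209,.1135])
for n in ['scene','side']:
  q,d,m=look(n,n+"_l.png"); X=cloud(d,m); L=X-C; a=L@u;b=L@w;z=L[...,2]
  k=(d>0)&(q.min(-1)>150)&(abs(a)<.026)&(np.hypot(b,z)>.07)&(np.hypot(b,z)<.095)&(z>.0)
  g=np.degrees(np.arctan2(b[k],z[k])); print(n,'mark',k.sum(),np.percentile(g,[5,50,95]).round(1),g.mean().round(1), a[k].mean().round(3),np.hypot(b,z)[k].mean().round(4))
E
python3 w.py; python3 m.py; python3 g.py
```

```text
scene mark 73 [-2.5  3.1  6.9] 2.7 -0.001 0.0859
side mark 44 [-0.1  2.7  6.3] 2.8 0.001 0.0862
20.3 [0.59392044 0.14564523 0.21184639] 0.06418677328074825 [-0.15046911 -0.14611783 -0.43869137]
scene wheel_centre 0.95 abz 0.001 -0.002 0.114 valve ang -57.0
scene valve 0.85 abz -0.029 0.005 0.164 valve ang 6.0
-1 157 [(np.float64(-0.0973), np.float64(-0.1006), np.float64(-0.0921)), (np.float64(0.0046), np.float64(-0.011), np.float64(0.0172)), (np.float64(0.0982), np.float64(0.0808), np.float64(0.121))]
1 25 [(np.float64(0.0956), np.float64(0.0921), np.float64(0.0996)), (np.float64(0.0119), np.float64(-0.0016), np.float64(0.0166)), (np.float64(0.095), np.float64(0.0811), np.float64(0.1211))]
side wheel_centre 0.97 abz -0.0 0.003 0.116 valve ang 42.0
side valve 0.79 abz -0.031 -0.006 0.159 valve ang -7.0
-1 40 [(np.float64(-0.095), np.float64(-0.0988), np.float64(-0.0922)), (np.float64(0.0075), np.float64(-0.0038), np.float64(0.0158)), (np.float64(0.1018), np.float64(0.0816), np.float64(0.1214))]
1 106 [(np.float64(0.0974), np.float64(0.0921), np.float64(0.1017)), (np.float64(0.0042), np.float64(-0.0135), np.float64(0.0151)), (np.float64(0.0993), np.float64(0.0801), np.float64(0.1219))]
[ 0.49427472  0.62802147 -0.77024686  1.49337567 -0.1811783   1.22112433
  0.1410424 ] [-0.0807312   1.27287891 -0.83370527] 0.06396609883806245
travel [0.1126 0.0002 0.081 ] rot [ -0.  -72.   -0.1]
travel [0.066  0.0004 0.0191] rot [  0.  -34.   -0.1]
travel [-0.0089  0.0006 -0.0009] rot [ 0.1  4.  -0.1]
```

The mark reads about 2.8° from vertical, inside the 9.7° limit. I back off straight along the tool.

apply_moves(
  rows=[
    {"travel": [0, 0, -0.01], "rot": [0, 0, 0], "jaw": 0.5},
    {"travel": [0, 0, -0.03], "rot": [0, 0, 0], "jaw": 0.5},
    {"travel": [0, 0, -0.05], "rot": [0, 0, 0], "jaw": 0.5},
    {"travel": [0, 0, -0.075], "rot": [0, 0, 0], "jaw": 0.5},
    {"travel": [0, 0, -0.1], "rot": [0, 0, 0], "jaw": 0.5},
    {"travel": [0, 0, -0.12], "rot": [0, 0, 0], "jaw": 0.5},
    {"travel": [0, 0, -0.12], "rot": [0, 0, 0], "jaw": 0.5},
    {"travel": [0, 0, -0.12], "rot": [0, 0, 0], "jaw": 0.5},
    {"travel": [0, 0, -0.12], "rot": [0, 0, 0], "jaw": 0.5},
  ],
)

```text
time_s: 21.35
position: [0.6109, 0.0804, 0.3112]
eef_rot: [0.584, 0.757, 0.179, -0.232]
contact_force: [0.3, 0.7, 0.1]
width: 0.064
grip_force: 0.0
```

```bash
python3 w.py; python3 m.py; python3 -c "
import cv2;a=cv2.imread('pics/scene_l.png')[130:330,80:260];b=cv2.imread('pics/side_l.png')[150:330,170:350]
cv2.imwrite('pics/z2.png',__import__('numpy').hstack([cv2.resize(a,(395,440)),cv2.resize(b,(400,440))]))"
```

```text
scene mark 74 [-1.9  3.   6.7] 2.7 -0.001 0.0858
side mark 45 [-1.   2.4  5.9] 2.7 0.001 0.086
21.45 [0.61053908 0.08084633 0.31063322] 0.06389655184327216 [0.42180259 0.8085739  0.31435498]
scene wheel_centre 0.86 abz -0.001 0.001 0.115 valve ang 16.0
scene valve 0.92 abz -0.031 0.005 0.164 valve ang 5.0
-1 154 [(np.float64(-0.0974), np.float64(-0.101), np.float64(-0.0921)), (np.float64(0.0042), np.float64(-0.0117), np.float64(0.0171)), (np.float64(0.0984), np.float64(0.0802), np.float64(0.1212))]
1 26 [(np.float64(0.0953), np.float64(0.0921), np.float64(0.0997)), (np.float64(0.0115), np.float64(-0.0029), np.float64(0.0167)), (np.float64(0.0959), np.float64(0.0803), np.float64(0.1213))]
side wheel_centre 0.77 abz 0.002 0.005 0.115 valve ang 71.0
side valve 0.66 abz -0.031 0.001 0.155 valve ang 1.0
-1 40 [(np.float64(-0.0952), np.float64(-0.0993), np.float64(-0.092)), (np.float64(0.007), np.float64(-0.0036), np.float64(0.0153)), (np.float64(0.1022), np.float64(0.0817), np.float64(0.121))]
1 105 [(np.float64(0.0976), np.float64(0.0922), np.float64(0.102)), (np.float64(0.0042), np.float64(-0.0131), np.float64(0.0147)), (np.float64(0.0989), np.float64(0.081), np.float64(0.1209))]
```

View pics/z2.png

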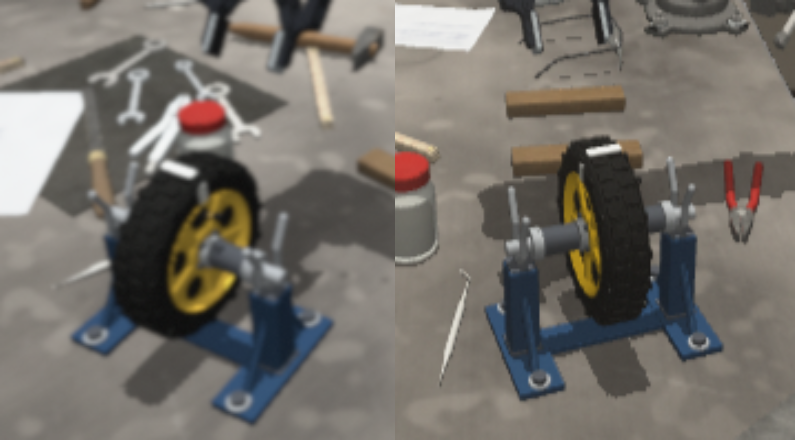

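The wheel stands free in both forks with the mark at the top, at (180,170) in the left crop and (603,150) in the right. The gripper is well clear, so I hand in.

```bash
python3 -c "
from station import job
print(job.close_job())"
```

```text
the job is handed in; nothing more can be done
None
```

The wheel's axle rests in both fork slots and the wheel is let go; the valve points up to within about 3° by the paint mark, the arm is clear, and the job was handed in at about 21 s, with no verdict returned.

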